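# Bring the main line back on after an emergency stop

### The job

The layout was stopped with the emergency button; bring only the main line back on. Pull the red mushroom head of the stop station all the way up, then swing the red guard fully open, throw the toggle under it over to the green dot, and shut the red guard over it again. Leave the yard isolator with the blue guard alone and do not shove the loose things about.

Things in the scene. Friction and masses are not known exactly. Their poses are not given: they have to be found in the camera images.
- main: Main-line isolator: grey cast box screwed to the layout, red hinged guard on top, toggle switch under the guard. Origin: on the table under the box. x points from the guard's lip to its hinge (roughly away from the robot), y left, z up. Box spans x -50..+55, y -46..+46 mm, low screw feet to y +-60, flat top at z 48. The open guard stands up behind its hinge and leaves the box top free.
- main_guard (a joint): red guard's hinge, rad: 0 shut, grows as the lip rises, 1.65 fully open against its stop, leaning back just past upright. Light (about 60 g, under 1 N at the lip): let go, it falls shut from below about 0.9 and falls open from above about 1.25
- main_hinge (a point): middle of the red guard's hinge line (line along y) at x 42, z 53 mm of main. Shut, the guard is a hood of 4 mm walls, 62 mm wide, x -42..+38, z 50..100 mm (of main), its front top edge bevelled; a flat lip sticks out from the foot of its front face and a thumb tab stands on its top
- main_lip (a point): point on the upper face of the red guard's lip, midway across, 15 mm in from its edge, 107 mm from the hinge line; turns with the guard. Lip 4 mm thick with a 7 mm beaded edge, 44 mm wide; shut, it spans x -42..-80 of main, underside at z 50 (bead 49), so it overhangs the box's front by 30 mm, the space below free down to the table
- main_tab (a point): middle of the front face of the red guard's thumb tab, an upright plate near the hinge end of the hood's top: 40 mm wide (along y), 5 mm thick, standing 35 mm above the hood's top. Shut, this point is at x 27.5, z 117 mm of main, tab top at z 135. Pushing the tab towards the hinge swings the guard open; it turns with the guard
- main_toggle (a joint): toggle under the red guard, pivot at x -6, y 0, z 48 mm of main, rad: -0.42 leaning to +y (red dot on the plate, off), +0.42 leaning to -y (green dot, on). Takes 1 to 2 N sideways at the tip; drops over by itself once well past upright
- main_tip (a point): middle of the main-line toggle's black knob (14 mm across, 21 mm tall, top 7 mm above this point, 34 mm from the pivot); moves with the toggle
- yard: Yard isolator: grey cast box screwed to the layout, blue hinged guard on top, toggle switch under the guard. Origin: on the table under the box. x points from the guard's lip to its hinge (roughly away from the robot), y left, z up. Box spans x -50..+55, y -46..+46 mm, low screw feet to y +-60, flat top at z 48. Built just like the main-line isolator; to be left alone, guard shut.
- yard_guard (a joint): blue guard's hinge, as main_guard
- yard_toggle (a joint): toggle under the blue guard, as main_toggle; starts at -0.42 (off)
- stop: stop station: yellow box, 74 x 74 x 44 mm, screwed down, with a red mushroom head on top. Origin: centre of its underside, z up
- stop_head (a joint): travel of the stop's red head, m: 0 pushed in, 0.012 pulled straight up, fully out. A friction detent of about 5 N holds it wherever it is left
- stop_top (a point): centre of the top of the red mushroom head: head 40 mm across, widest from 6.5 to 14.5 mm below this point, its underside 18.5 mm below; neck 22 mm across, below it a collar 37 mm across whose top is 34.5 mm below this point when pushed in; 82.5 mm above the table when pushed in
- screwdriver: loose screwdriver with amber handle, 170 mm long, lying in the field, origin under its middle; bystander, leave it
- paint_moss: loose green paint pot with white lid, 33 mm across, 36 mm tall, origin under its middle; bystander, leave it
- tree_c: loose model tree, 77 mm tall, origin under its middle; bystander, leave it
- glue: loose glue bottle, 134 mm tall, origin under its middle; bystander, leave it

How it is judged:
By the outcome, as a careful person would: the job done as asked, in the order asked, and still so for the second after the job is handed in, with the robot touching nothing.
It also fails if it takes over 61 s, if anything falls off the work surface, if the arm or the gripper's body presses on something with over 40 N, if the wrist force passes 120 N, or if a joint passes its speed limit or range.

### The arm

A 6-joint arm with a two-finger parallel gripper is mounted at the origin on the work surface; the furniture and walls round the work are solid. World frame = base frame: x ahead of the robot, y to its left, z up, the work surface at z = 0. Lengths are in m, angles in rad, forces in N, time in s.
With the tool pointing down it reaches from about 0.275 to 0.725 m from the base axis. Payload 15.9 kg.
Tool frame: the origin (TCP) lies between the finger pads; the fingertips stand 25 mm ahead of it and the grasp point (between the pads) lies 6 mm ahead of it; z points along the fingers, y is the line along which they close (so a half turn about z gives the same grasp; the last joint's range is limited). The gripper opens to 85 mm and grips with 20 to 120 N. Pads are 22 mm wide; open, the fingers measure 114 mm over their backs; the gripper's body (76 mm by 85 mm) begins 54 mm behind the grasp point. The pads swing forward as they close: fully open they stand 13 mm farther back than shut.
Start: joints at [1.288, 0.213, -0.034, 1.323, 0, 1.571], TCP at [0.14, 0.48, 0.256] pointing down, gripper open.
Joint ranges: [-2.98, 2.98], [-0.74, 1.72], [-1.14, 1.35], [-2.1, 2.04], [-1.57, 1.44], [-3.14, 3.14]. Speed limits (rad/s): [1.89, 1.89, 2.39, 2.57, 3.14, 3.14].

### API

Orientations are given as [roll, pitch, yaw] about the fixed x, y, z axes, in that order (R = Rz(yaw) Ry(pitch) Rx(roll)).
In Python, from plant import arm, optics, probe_bus, workorder gives the robot as it stands (arm), with the cameras (optics), the readings (probe_bus) and the job (workorder).
- The arm moves only by the shell command python3 nudge.py 'ROWS' [FORCE]. ROWS is 1 to 8 rows, parted by semicolons, with the numbers parted by commas; each row has 7 numbers: the opening from 0.0 (shut) to 1.0 (fully open), then dx, dy, dz in parts of the range, where 1.0 means 100 cm, then a rotation vector rx, ry, rz in fractions of the full range, 1 being 90 degrees; each row is the pose to reach, as a shift and turn from the pose commanded when the command began, along the tool's axes at that moment; what a row does not reach only later rows make up. A row lasts 1/10 s, in which the tool goes at most 0.05 m and 0.15 rad, less where a joint would pass 70% of its speed; a pose out of reach is approached as far as the arm can. The fingers move at their own pace and stop on an object; FORCE is the grip in N (left out, the last holds). Time passes only in rows, so rows that do not move let the fingers close. It prints the time, the measured TCP pose, the force, the opening and the grip force at its end. A shift or turn number past 1, either way, is cut back to 1. Input that does not fit is refused with a message, and nothing moves.
- probe_bus.read_state(): the state, without advancing time (a new reading comes with each control period).
- optics.camera(name): name is "scene" or "top" or "wrist"; returns the picture (420x560x3 uint8, red, green, blue); there is no depth.
- optics.get_calibration(name): a dict with "vertical_fov" (degrees; the focal length in pixels is half the picture's height over the tangent of half this angle, whatever the lens; pixels are square), "cx", "cy" (the principal point, pixels), "world_to_cam" (4x4, takes a point from world to camera coordinates). Camera axes: x right, y down, z forward; pixel columns grow to the right and rows downward; lengths in m; the calibration is good to about 2 mm. The wrist camera is an equidistant fisheye: a pixel r from the principal point sees the ray r / f radians off the axis. A picture is of the moment at which its call begins: read the wrist's pose just before it. get_calibration takes no time and is no camera call; for the wrist camera it gives the pose at the moment of the call.
- workorder.job_done(): hands the job in; it is judged then, once.
The state is a dict: "time": time; "q": joint angles; "qd": joint speeds; "tau": joint torques, N m; "eef_pos": TCP position; "tool_rot": TCP orientation; "wrist_force": force on the tool from outside, world axes, zero at the start; "torque": the same for the moment, N m; "opening": opening from 0.0 (shut) to 1.0 (fully open); "gripper_force": force on a finger pad.
Only numpy, scipy, OpenCV 4.12 (cv2) and the standard library are available. Lean on these libraries where they do the work, as an engineer would, in place of code of your own. Each camera call takes 0.05 s, during which the arm holds its last target. There are 200 camera calls.

## Working session

There is one attempt and no reset: what is moved stays moved. The work goes in short steps, Python scripts to look and compute and a shell command to move; the robot and the scene stay as the last step left them, time stands still between calls to the robot, and variables do not carry over. Pictures are saved under pics/ and viewed, at most 12 in all, crops included, and the job is handed in when it is done.

```bash
ls; mkdir -p pics
python3 - <<'E'
from plant import arm, optics, probe_bus, workorder
import cv2,numpy as np
a=optics.camera("scene");b=optics.camera("top")
cv2.imwrite("pics/s1.png",a[:,:,::-1]);cv2.imwrite("pics/t1.png",b[:,:,::-1])
for n in("scene","top"):
    c=optics.get_calibration(n);print(n,c["vertical_fov"],c["cx"],c["cy"]);print(np.round(c["world_to_cam"],3))
s=probe_bus.read_state();print(s["time"],s["eef_pos"],s["tool_rot"])
E
```

```text
nudge.py
pics
plant.py
scene 49.53241024233339 275.48405055546584 214.0178618598596
[[-0.908 -0.419  0.022  0.353]
 [-0.196  0.376 -0.906  0.185]
 [ 0.371 -0.826 -0.423  1.351]
 [ 0.     0.     0.     1.   ]]
top 42.2709446966401 276.5796010336984 207.69772092834722
[[ 0.007 -1.     0.003  0.004]
 [-0.994 -0.007 -0.108  0.433]
 [ 0.108 -0.002 -0.994  1.386]
 [ 0.     0.     0.     1.   ]]
0.1 [0.13946064 0.47988039 0.2558912 ] [-3.14065539e+00 -8.41536180e-06  2.85876389e+00]
```

View pics/s1.png

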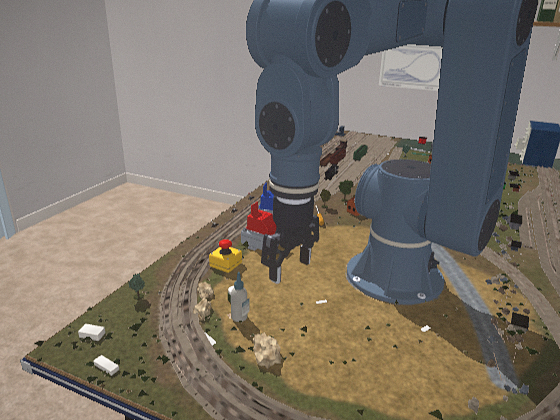

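View pics/t1.png

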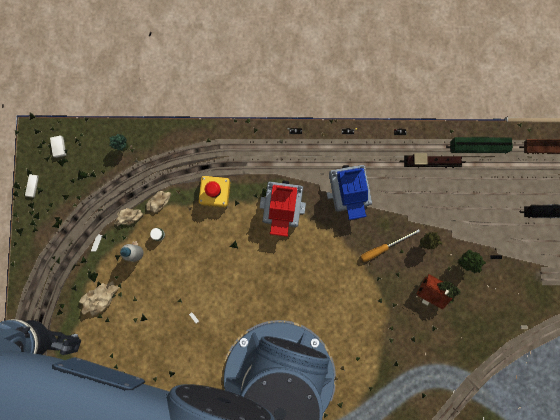

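The scene view shows the red main guard at about (262,220) and the yellow stop at (226,258), partly hidden by the gripper. The top view shows the stop head at (213,189), the main guard at (283,205) with its lip at (279,230), the yard guard at (351,190) and the screwdriver at (390,247). The glue bottle is at (131,252) and the paint pot at (156,234).

```bash
cat > h.py <<'E'
from plant import arm, optics, probe_bus, workorder
import cv2,numpy as np
from scipy.spatial.transform import Rotation as Ro
def pix2ray(n,u,v,c=None):
    c=c or optics.get_calibration(n);f=210/np.tan(np.radians(c["vertical_fov"])/2)
    d=np.array([u-c["cx"],v-c["cy"]])
    if n=="wrist":
        r=np.hypot(*d);t=r/f;ray=np.r_[d/max(r,1e-9)*np.sin(t),np.cos(t)]
    else: ray=np.r_[d/f,1]
    W=np.array(c["world_to_cam"]);R=W[:3,:3];return -R.T@W[:3,3],R.T@ray
def onz(n,u,v,z,c=None):
    o,d=pix2ray(n,u,v,c);return o+d*(z-o[2])/d[2]
def proj(n,P,c=None):
    c=c or optics.get_calibration(n);f=210/np.tan(np.radians(c["vertical_fov"])/2)
    W=np.array(c["world_to_cam"]);p=W[:3,:3]@np.array(P)+W[:3,3]
    if n=="wrist":
        r=np.hypot(p[0],p[1]);t=np.arctan2(r,p[2]);k=f*t/r
    else:k=f/p[2]
    return np.array([c["cx"]+k*p[0],c["cy"]+k*p[1]])
def red(im):
    h=cv2.cvtColor(im,cv2.COLOR_RGB2HSV);return (((h[...,0]<6)|(h[...,0]>174))&(h[...,1]>190)&(h[...,2]>70)).astype(np.uint8)
def blobs(m,amin=60):
    n,l,s,c=cv2.connectedComponentsWithStats(m)
    return [(c[i],s[i],l==i) for i in range(1,n) if s[i][4]>=amin]
E
python3 - <<'E'
from h import *
b=cv2.imread("pics/t1.png")[:,:,::-1].copy()
m=red(b)
for c,s,l in blobs(m): print("red",c,s)
hsv=cv2.cvtColor(b,cv2.COLOR_RGB2HSV)
y=((hsv[...,0]>22)&(hsv[...,0]<32)&(hsv[...,1]>200)&(hsv[...,2]>150)).astype(np.uint8)
for c,s,l in blobs(y): print("yel",c,s)
cr=cv2.resize(b[155:265,180:390],None,fx=3.8,fy=3.8,interpolation=cv2.INTER_CUBIC)
cv2.imwrite("pics/t2.png",cr[:,:,::-1])
E
```

```text
red [212.16292135 188.83146067] [205 182  15  15 178]
red [281.63261481 209.06841612] [ 269  185   28   52 1067]
```

View pics/t2.png

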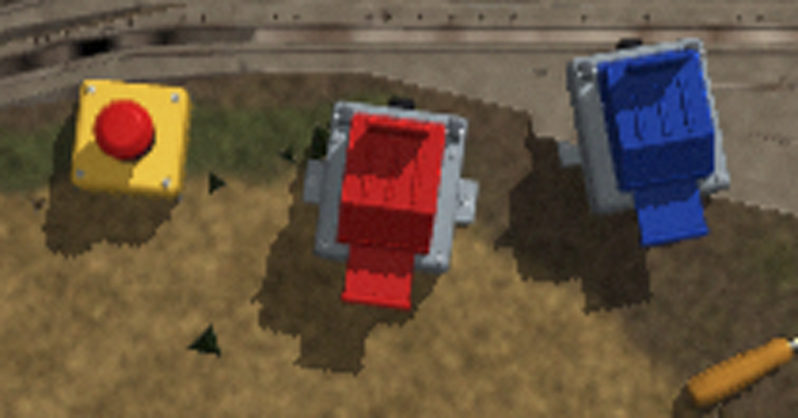

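The enlarged crop shows the main box top corners near (337,103), (468,117), (447,271) and (316,256). Its lip edge runs (343,300)–(410,308), and the yellow box corners are at (84,80), (189,93), (181,195) and (74,187).

```bash
python3 - <<'E'
from h import *
def P(x,y,z): return onz("top",180+(x+.5)/3.8-.5,155+(y+.5)/3.8-.5,z)
yb=[P(*p,.044) for p in[(84,80),(189,93),(181,195),(74,187)]]
mb=[P(*p,.048) for p in[(337,103),(468,117),(447,271),(316,256)]]
lip=[P(*p,.053) for p in[(343,299),(410,307)]]
for n,q in(("yb",yb),("mb",mb)):
    q=np.array(q);print(n,np.round(q*1e3)[:,:2].tolist(),"c",q.mean(0)*1e3,"sides",np.linalg.norm(np.roll(q,-1,0)-q,axis=1)*1e3)
    l=(q[0]+q[1]-q[2]-q[3]);r=(q[0]+q[3]-q[1]-q[2]);print("yaw",np.degrees(np.arctan2(l[1],l[0])),np.degrees(np.arctan2(-r[0],r[1])))
print("lip",np.round(np.array(lip)*1e3,1))
print("head",onz("top",212.6,188.6,.072))
a=cv2.imread("pics/s1.png")[:,:,::-1].copy()
for c,s,l in blobs(red(a),15): print("scene",c,s)
h=onz("top",212.6,188.6,.072);print(proj("scene",h))
print(optics.get_calibration("wrist")["vertical_fov"],probe_bus.read_state()["q"])
E
cat >> h.py <<'E'
O=np.array([.4398,-.0085,0]);YAW=np.radians(-6.8)
def M(x,y,z): return O+Ro.from_euler("z",YAW).apply(np.array([x,y,z])/1e3)
def to(*pts,yaw=np.pi+YAW,roll=np.pi,pitch=0):
    s=probe_bus.read_state();R=Ro.from_euler("xyz",s["tool_rot"]);T=Ro.from_euler("xyz",[roll,pitch,yaw])
    for p in pts: print("d",np.round(R.inv().apply(np.array(p)-s["eef_pos"]),4),"rv",np.round((R.inv()*T).as_rotvec(),3))
E
python3 -c "
from h import *
to([.475,.168,.17],[.475,.168,.076])"
```

```text
d [-0.4092 -0.2058  0.0861] rv [-0.001 -0.    -0.164]
d [-0.4092 -0.2057  0.1801] rv [-0.001 -0.    -0.164]
```

The rows are not in the units I measure in: turns go in shares of 90 degrees. I convert before sending: -0.164 rad / 1.5708 = -0.1044.

```bash
R="" ; python3 nudge.py '1,-0.05,-0.025,0.01,0,0,-0.0318;1,-0.1,-0.05,0.02,0,0,-0.0637;1,-0.15,-0.075,0.03,0,0,-0.1044;1,-0.19,-0.095,0.04,0,0,-0.1044;1,-0.235,-0.118,0.05,0,0,-0.1044;1,-0.28,-0.14,0.06,0,0,-0.1044;1,-0.325,-0.163,0.068,0,0,-0.1044;1,-0.37,-0.186,0.078,0,0,-0.1044' 30; python3 nudge.py '1,-0.04,-0.02,0.008,0,0,0;1,-0.04,-0.02,0.008,0,0,0;1,-0.04,-0.02,0.008,0,0,0'
python3 - <<'E'
from h import *
print(probe_bus.read_state()["eef_pos"],probe_bus.read_state()["tool_rot"])
c=optics.get_calibration("wrist");w=optics.camera("wrist");cv2.imwrite("pics/w1.png",w[:,:,::-1])
for q,s,l in blobs(red(w)): print(q,s)
print(proj("wrist",[.475,.168,.072],c))
a=optics.camera("scene");cv2.imwrite("pics/s2.png",a[:,:,::-1])
to([.475,.168,.076])
E
```

```text
time: 0.9
eef_pos: [0.4287, 0.2109, 0.1819]
tool_rot: [3.141, 0.0, 3.023]
wrist_force: [0.7, 2.0, 0.6]
opening: 1.0
gripper_force: 0.0
time: 1.2
eef_pos: [0.465, 0.1873, 0.1737]
tool_rot: [-3.141, -0.001, 3.021]
wrist_force: [0.1, 0.5, 0.3]
opening: 0.996
gripper_force: 0.0
[0.4650432  0.18732087 0.17369905] [-3.14104454e+00 -1.26297561e-03  3.02073055e+00]
[ 50.42313741 207.71987419] [    0   117    97   166 10174]
[259.86914995 232.14374403] [ 233  207   53   53 2094]
[253.815347   232.05450517]
d [-0.0131 -0.0191  0.0983] rv [-0. -0.  0.]
```

View pics/w1.png

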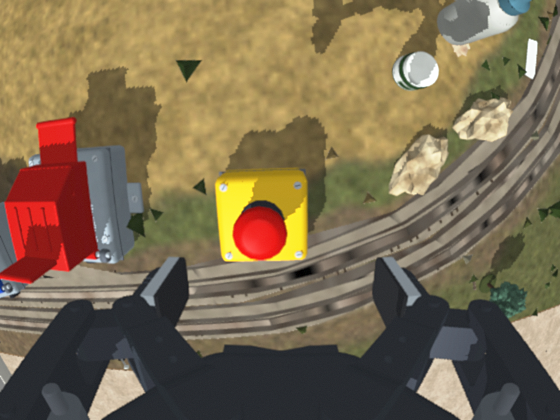

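The wrist view shows the red head at (260,232) on the yellow box, with both fingers clear of it. The main guard is at (55,205).

Run:
```python
from h import *
c=optics.get_calibration("wrist")
print(onz("wrist",259.6,232.5,.072,c), onz("wrist",263,215,.044,c))
to([.475,.1665,.076])
# main features in wrist view
for n,p in dict(lipL=(-80,22,52),lipR=(-80,-22,52),boxnl=(-50,46,48),boxfl=(55,46,48)).items():
    print(n,proj("wrist",M(*p),c))
```

```text
[0.47544933 0.17327281 0.072     ] [0.47094662 0.17492497 0.044     ]
d [-0.0133 -0.0206  0.0983] rv [-0. -0.  0.]
lipL [ 70.53333492 115.58011623]
lipR [ 34.93006652 121.28948675]
boxnl [ 97.2125514  147.89380812]
boxfl [112.86555638 263.11408761]
```

```bash
python3 nudge.py '1,-0.0133,-0.017,0.02,0,0,0;1,-0.0133,-0.017,0.02,0,0,0;1,-0.0133,-0.017,0.02,0,0,0'
python3 - <<'E'
from h import *
c=optics.get_calibration("wrist");w=optics.camera("wrist");cv2.imwrite("pics/w2.png",w[:,:,::-1])
for q,s,l in blobs(red(w)): 
    x,y=s[0]+s[2]/2-.5,s[1]+s[3]/2-.5; print(s,x,y,onz("wrist",x,y,.072,c))
s=probe_bus.read_state();print(s["eef_pos"],s["qd"].round(3) if hasattr(s["qd"],"round") else s["qd"])
R=np.array(c["world_to_cam"]);print("cam",-R[:3,:3].T@R[:3,3])
a=optics.camera("scene")
for q,s,l in blobs(red(a),15): print(q,s)
for p in([.475,.168,.072],[.475,.173,.072]): print(proj("scene",p))
E
```

```text
time: 1.6
eef_pos: [0.4753, 0.1702, 0.1544]
tool_rot: [-3.142, -0.001, 3.023]
wrist_force: [-0.5, 0.7, 0.6]
opening: 1.0
gripper_force: 0.0
[    0   100    99   182 12134] 49.0 190.5 [ 0.42986615 -0.00138643  0.072     ]
[ 252  196   59   59 2659] 281.0 225.0 [0.47588204 0.17182345 0.072     ]
[0.47559491 0.1704502  0.15482404] [ 0.002 -0.004  0.009  0.001 -0.001 -0.003]
cam [0.40791828 0.17944883 0.27291973]
[250.46153846 215.87179487] [248 204   6  20  39]
[262.91954023 216.05747126] [255 210  17  15  87]
[273.03092784 231.83505155] [259 224  26  13  97]
[253.04761905 229.        ] [247 226  14   7  21]
[224.75641026 243.42307692] [219 240  13   9  78]
[226.14554213 244.18005213]
[225.29038219 244.90406682]
```

```bash
python3 nudge.py '1,0,0,0.04,0,0,0;1,0,0,0.079,0,0,0;1,0,0,0.079,0,0,0;0,0,0,0.079,0,0,0;0,0,0,0.079,0,0,0;0,0,0,0.079,0,0,0;0,0,0,0.079,0,0,0' 40
```

```text
time: 2.4
eef_pos: [0.4773, 0.1706, 0.0772]
tool_rot: [3.139, 0.003, 3.023]
wrist_force: [-3.4, 3.1, 14.1]
opening: 0.44
gripper_force: 38.4
```

```bash
python3 nudge.py '0,0,0,-0.004,0,0,0;0,0,0,-0.008,0,0,0;0,0,0,-0.012,0,0,0;0,0,0,-0.015,0,0,0;0,0,0,-0.015,0,0,0;0,0,0,-0.015,0,0,0'
```

```text
time: 3.0
eef_pos: [0.4768, 0.1703, 0.0904]
tool_rot: [3.14, 0.001, 3.023]
wrist_force: [9.3, 6.8, -22.0]
opening: 0.434
gripper_force: 48.0
```

```bash
python3 nudge.py '0.7,0,0,0,0,0,0;1,0,0,0,0,0,0;1,0,0,0,0,0,0;1,0,0,-0.04,0,0,0;1,0,0,-0.08,0,0,0;1,0,0,-0.08,0,0,0'
python3 - <<'E'
from h import *
c=optics.get_calibration("wrist");w=optics.camera("wrist");cv2.imwrite("pics/w3.png",w[:,:,::-1])
for z in(.072,.084):
  for q,s,l in blobs(red(w)): 
    x,y=s[0]+s[2]/2-.5,s[1]+s[3]/2-.5; P=onz("wrist",x,y,z,c);print(s,P, "width mm",(s[2]-1)/(540 if 0 else 1))
    e=[onz("wrist",s[0],y,z,c),onz("wrist",s[0]+s[2],y,z,c)];print(np.linalg.norm(e[0]-e[1])*1e3)
b=optics.camera("top");cv2.imwrite("pics/t3.png",b[:,:,::-1])
# view from above main: TCP at main (-60? ) for a look
to(M(-10,0,220))
E
```

```text
time: 3.6
eef_pos: [0.4784, 0.1704, 0.1754]
tool_rot: [3.138, 0.007, 3.023]
wrist_force: [0.2, 0.8, -1.6]
opening: 0.997
gripper_force: 0.0
[    6    96   102   168 10855] [ 0.4279569  -0.00756386  0.072     ] width mm 101.0
119.24701605455817
[ 252  188   57   57 2501] [0.47995628 0.17149365 0.072     ] width mm 56.0
40.8229726005304
[    6    96   102   168 10855] [0.4269869  0.00256643 0.084     ] width mm 101.0
112.78431075333613
[ 252  188   57   57 2501] [0.47616813 0.17191976 0.084     ] width mm 56.0
38.61053282496081
d [ 0.0254 -0.1814 -0.0489] rv [ 0.001  0.002 -0.   ]
```

```bash
python3 nudge.py '0.5,0,-0.045,-0.02,0,0,0;0,0,-0.09,-0.045,0,0,0;0,0,-0.135,-0.05,0,0,0;0,0,-0.18,-0.05,0,0,0;0,0,-0.18,-0.05,0,0,0;0,0,-0.18,-0.05,0,0,0;0,0,-0.18,-0.05,0,0,0'
python3 - <<'E'
from h import *
c=optics.get_calibration("wrist");w=optics.camera("wrist");cv2.imwrite("pics/w4.png",w[:,:,::-1])
s=probe_bus.read_state();print(s["eef_pos"],s["opening"])
for n,p in dict(lipL=(-80,22,53),lipR=(-80,-22,53),boxnl=(-50,46,48),boxfl=(55,46,48),boxnr=(-50,-46,48),boxfr=(55,-46,48),tabL=(27.5,20,135),tabR=(27.5,-20,135)).items():
    print(n,proj("wrist",M(*p),c).round(1))
E
```

```text
time: 4.4
eef_pos: [0.4545, -0.0085, 0.2197]
tool_rot: [3.142, -0.001, 3.023]
wrist_force: [0.2, 0.7, -0.9]
opening: 0.001
gripper_force: 0.0
[ 0.45466175 -0.00824934  0.21979949] 0.0023058748970549124
lipL [302.5  88.4]
lipR [251.5  88.4]
boxnl [328.8 122.9]
boxfl [325.3 234.5]
boxnr [225.4 123. ]
boxfr [229.3 234.4]
tabL [305.7 241.5]
tabR [246.3 241.4]
```

View pics/w4.png

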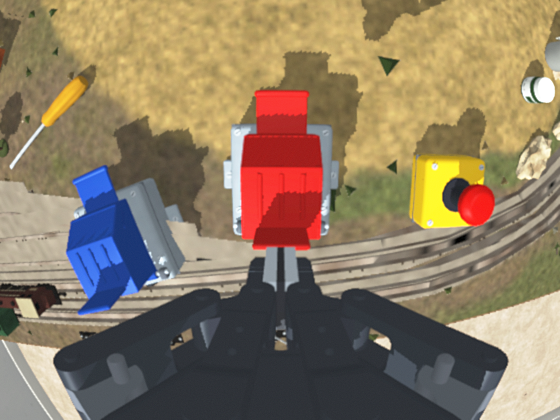

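The wrist view shows the lip edge at (256..308, 91) and box near corners at (231,126) and (332,126). The yaw is right, and the origin shifts about 2 mm in +x and 2–4 mm in +y. The stop head stands visibly raised, and the yard guard is shut.

```bash
sed -i 's/^O=.*;YAW/O=np.array([.441,-.0057,0]);YAW/' h.py
python3 - <<'E'
from h import *
pts=[M(10,0,150)]
for t in(.0,.2,.4,.6,.8,1.0,1.15,1.3,1.4):
    a=np.radians(101.4)-t; pts.append(M(42+73.4*np.cos(a)-11,0,53+73.4*np.sin(a)+25))
to(*pts)
E
```

```text
d [0.0038 0.0009 0.0698] rv [ 0.    -0.001  0.001]
d [-0.0027  0.0009  0.0698] rv [ 0.    -0.001  0.001]
d [-0.0173  0.0009  0.0684] rv [ 0.    -0.001  0.001]
d [-0.0319  0.0009  0.0698] rv [ 0.    -0.001  0.001]
d [-0.0459  0.0009  0.0742] rv [ 0.    -0.001  0.001]
d [-0.0587  0.0008  0.0812] rv [ 0.    -0.001  0.001]
d [-0.0699  0.0008  0.0907] rv [ 0.    -0.001  0.001]
d [-0.077   0.0008  0.0991] rv [ 0.    -0.001  0.001]
d [-0.0827  0.0008  0.1085] rv [ 0.    -0.001  0.001]
d [-0.0857  0.0008  0.1152] rv [ 0.    -0.001  0.001]
```

```bash
python3 nudge.py '0,0.008,0.001,0.035,0,0,0;0,0.008,0.001,0.07,0,0,0;0,0.008,0.001,0.07,0,0,0;0,-0.003,0.001,0.07,0,0,0;0,-0.01,0.001,0.07,0,0,0;0,-0.017,0.001,0.069,0,0,0;0,-0.025,0.001,0.069,0,0,0;0,-0.032,0.001,0.07,0,0,0'
python3 - <<'E'
from h import *
w=optics.camera("wrist");cv2.imwrite("pics/w5.png",w[:,:,::-1])
pts=[]
for t in(.4,.6,.8,1.0,1.15,1.3,1.4):
    a=np.radians(101.4)-t; pts.append(M(42+73.4*np.cos(a)-11,0,53+73.4*np.sin(a)+25))
to(*pts)
E
```

```text
time: 5.25
eef_pos: [0.4879, -0.012, 0.1509]
tool_rot: [3.141, 0.001, 3.023]
wrist_force: [-0.7, 0.2, 0.8]
opening: -0.0
gripper_force: 0.3
d [0.0022 0.0008 0.0005] rv [ 0.     0.001 -0.   ]
d [-0.0118  0.0008  0.0049] rv [ 0.     0.001 -0.   ]
d [-0.0246  0.0008  0.012 ] rv [ 0.     0.001 -0.   ]
d [-0.0358  0.0008  0.0214] rv [ 0.     0.001 -0.   ]
d [-0.0428  0.0008  0.0299] rv [ 0.     0.001 -0.   ]
d [-0.0485  0.0008  0.0393] rv [ 0.     0.001 -0.   ]
d [-0.0515  0.0008  0.046 ] rv [ 0.     0.001 -0.   ]
```

View pics/w5.png

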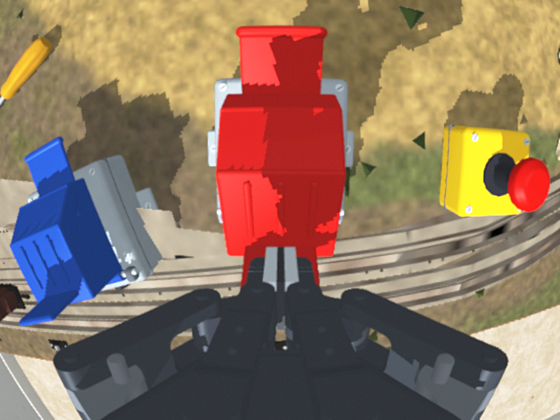

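The wrist view shows the red lip raised and nearer at (238..327, 30), so the guard is opening. The fingertips are on the tab at (280,260).

```bash
python3 nudge.py '0,-0.006,0.001,0.003,0,0,0;0,-0.012,0.001,0.005,0,0,0;0,-0.018,0.001,0.008,0,0,0;0,-0.025,0.001,0.012,0,0,0;0,-0.031,0.001,0.017,0,0,0;0,-0.036,0.001,0.0215,0,0,0;0,-0.04,0.001,0.026,0,0,0;0,-0.044,0.001,0.031,0,0,0'; python3 nudge.py '0,-0.003,0,0.006,0,0,0;0,-0.006,0,0.011,0,0,0;0,-0.006,0,0.011,0,0,0;0,-0.02,0,0.005,0,0,0;0,-0.035,0,-0.015,0,0,0;0,-0.035,0,-0.06,0,0,0;0,-0.035,0,-0.11,0,0,0;0,-0.035,0,-0.11,0,0,0'
python3 - <<'E'
from h import *
b=optics.camera("scene")
w=optics.camera("wrist");cv2.imwrite("pics/w6.png",np.vstack([w[:,:,::-1],b[100:280,:,::-1]]))
to(M(-10,43,220),M(-10,43,93))
E
```

```text
time: 6.1
eef_pos: [0.5308, -0.0162, 0.1189]
tool_rot: [-3.142, -0.0, 3.023]
wrist_force: [0.2, -0.3, 0.2]
opening: 0.0
gripper_force: 0.2
time: 6.9
eef_pos: [0.5675, -0.0203, 0.2358]
tool_rot: [3.141, 0.009, 3.023]
wrist_force: [1.0, -0.4, -1.4]
opening: -0.003
gripper_force: 0.0
d [0.1357 0.0427 0.0102] rv [ 0.     0.002 -0.   ]
d [0.136  0.0426 0.1372] rv [ 0.     0.002 -0.   ]
```

View pics/w6.png

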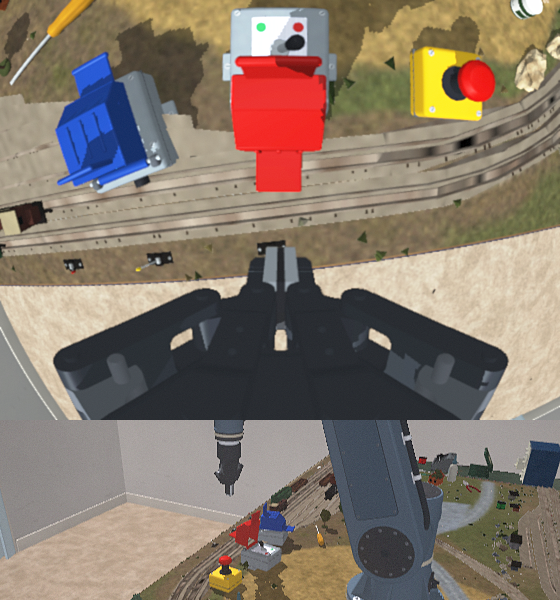

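The picture shows the red guard standing fully open. The toggle knob at (293,43) leans to the red-dot side, with the green dot at (262,27). The blue guard is still shut and the head is up.

```bash
python3 nudge.py '0,0.04,0.02,0,0,0,0;0,0.085,0.035,0,0,0,0;0,0.13,0.043,0.01,0,0,0;0,0.138,0.043,0.05,0,0,0;0,0.138,0.043,0.09,0,0,0;0,0.138,0.043,0.137,0,0,0;0,0.138,0.043,0.137,0,0,0;0,0.138,0.043,0.137,0,0,0'
python3 - <<'E'
from h import *
to(M(-12,43,93),M(-12,20,93),M(-12,8,93),M(-12,4,93))
E
```

```text
time: 7.8
eef_pos: [0.4324, 0.0387, 0.0925]
tool_rot: [-3.141, -0.002, 3.023]
wrist_force: [0.8, 0.7, 0.5]
opening: -0.005
gripper_force: 0.0
d [-0.0018 -0.0001 -0.0005] rv [-0.001 -0.002 -0.   ]
d [-0.0018 -0.0231 -0.0005] rv [-0.001 -0.002 -0.   ]
d [-0.0018 -0.0351 -0.0005] rv [-0.001 -0.002 -0.   ]
d [-0.0018 -0.0391 -0.0005] rv [-0.001 -0.002 -0.   ]
```

```bash
python3 nudge.py '0,0,-0.008,0,0,0,0;0,0,-0.016,0,0,0,0;0,0,-0.022,0,0,0,0;0,0,-0.028,0,0,0,0;0,0,-0.034,0,0,0,0;0,0,-0.036,0,0,0,0;0,0,-0.036,0,0,0,0'
python3 - <<'E'
from h import *
w=optics.camera("wrist");cv2.imwrite("pics/w7.png",w[:,:,::-1])
E
```

```text
time: 8.5
eef_pos: [0.4289, 0.0027, 0.0923]
tool_rot: [-3.141, -0.0, 3.022]
wrist_force: [0.6, -0.1, -0.1]
opening: 0.002
gripper_force: 0.0
```

View pics/w7.png

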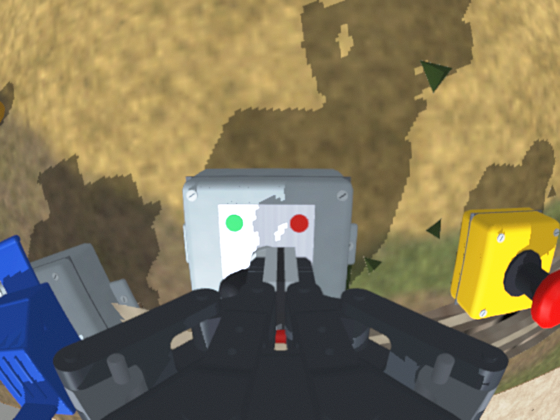

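The knob now shows dark at (236,285) on the green-dot side, and the force reads zero. Next I back off, rise, and go behind the guard.

```bash
python3 nudge.py '0,0,0.015,0,0,0,0;0,0,0.015,-0.05,0,0,0;0,0,0.01,-0.1,0,0,0;0,0,0,-0.15,0,0,0;0,-0.02,0,-0.15,0,0,0;0,-0.05,0,-0.15,0,0,0;0,-0.088,-0.002,-0.15,0,0,0;0,-0.088,-0.002,-0.15,0,0,0';  python3 - <<'E'
from h import *
b=optics.camera("top");w=optics.camera("wrist");cv2.imwrite("pics/w8.png",np.vstack([w[:,:,::-1],b[120:300,:,::-1]]))
pts=[M(77,0,188)]
for t in(1.65,1.5,1.35,1.2,1.05,.9,.8,.7): pts.append(M(42-112*np.cos(t)+11,0,53+112*np.sin(t)+25))
to(*pts)
E
```

```text
time: 9.35
eef_pos: [0.5191, -0.0097, 0.2411]
tool_rot: [-3.141, -0.0, 3.023]
wrist_force: [-1.8, 0.2, -0.3]
opening: 0.002
gripper_force: 0.0
d [-0.002  -0.0054  0.0536] rv [-0.    -0.001 -0.   ]
d [ 0.0132 -0.0054  0.052 ] rv [-0.    -0.001 -0.   ]
d [ 0.03   -0.0054  0.0519] rv [-0.    -0.001 -0.   ]
d [ 0.0466 -0.0054  0.0544] rv [-0.    -0.001 -0.   ]
d [ 0.0626 -0.0054  0.0593] rv [-0.    -0.001 -0.   ]
d [ 0.0777 -0.0054  0.0666] rv [-0.    -0.001 -0.   ]
d [ 0.0916 -0.0054  0.076 ] rv [-0.    -0.001 -0.   ]
d [ 0.1    -0.0054  0.0834] rv [-0.    -0.001 -0.   ]
d [ 0.1076 -0.0054  0.0916] rv [-0.    -0.001 -0.   ]
```

View pics/w8.png

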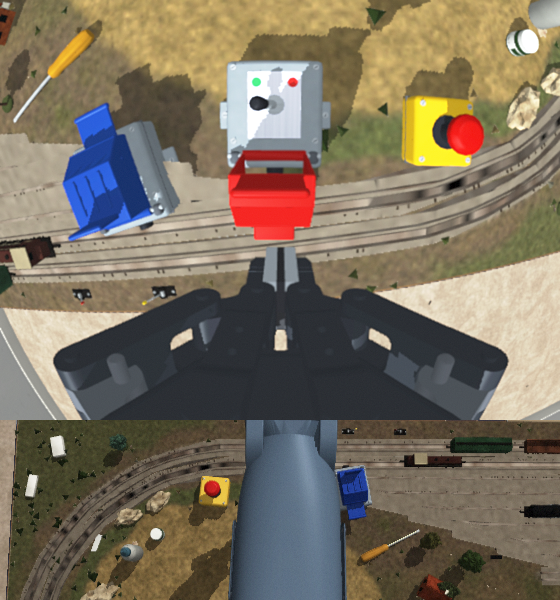

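The toggle knob at (260,103) leans to the green dot, the guard is open, and nothing else has moved. Now I shut the guard from behind.

```bash
python3 nudge.py '0,-0.007,-0.005,0,0,0,0;0,-0.007,-0.005,0.03,0,0,0;0,-0.007,-0.005,0.053,0,0,0;0,-0.007,-0.005,0.053,0,0,0;0,0.006,-0.005,0.052,0,0,0;0,0.016,-0.005,0.052,0,0,0;0,0.026,-0.005,0.052,0,0,0;0,0.036,-0.005,0.053,0,0,0'; python3 nudge.py '0,0.01,0,0.001,0,0,0;0,0.02,0,0.004,0,0,0;0,0.03,0,0.008,0,0,0;0,0.039,0,0.012,0,0,0;0,0.048,0,0.017,0,0,0;0,0.055,0,0.022,0,0,0;0,0.062,0,0.028,0,0,0;0,0.069,0,0.036,0,0,0'
python3 - <<'E'
from h import *
b=optics.camera("scene")
w=optics.camera("wrist");cv2.imwrite("pics/w9.png",np.vstack([w[:,:,::-1],b[100:280,:,::-1]]))
E
```

```text
time: 10.25
eef_pos: [0.4794, -0.01, 0.1901]
tool_rot: [3.141, 0.001, 3.023]
wrist_force: [0.1, 0.2, 1.1]
opening: -0.002
gripper_force: 0.1
time: 11.05
eef_pos: [0.4109, -0.0018, 0.153]
tool_rot: [3.142, 0.0, 3.023]
wrist_force: [-0.2, -0.5, 0.1]
opening: 0.001
gripper_force: 0.1
```

View pics/w9.png

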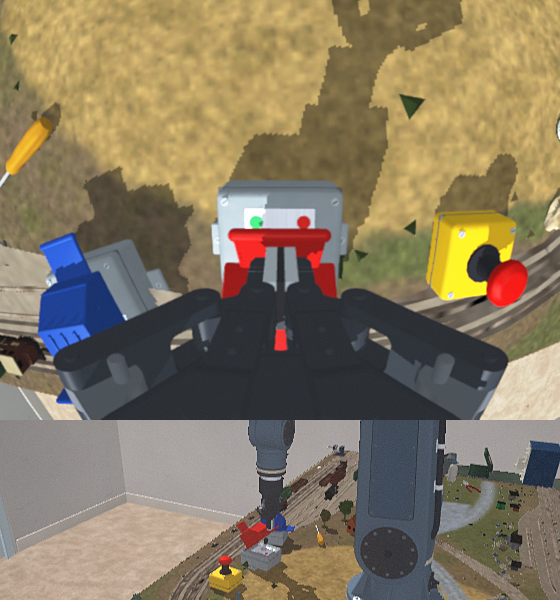

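The wrist picture shows the lip at (232..328, 236) still resting against the fingertip, with the guard partly shut at about 0.8 rad. I keep following the arc.

```bash
python3 nudge.py '0,0.006,0,0.007,0,0,0;0,0.01,0,0.012,0,0,0;0,0.014,0,0.018,0,0,0;0,0.018,0,0.024,0,0,0;0,0.021,0,0.031,0,0,0;0,0.021,0,0.031,0,0,0;0,0.021,0,0,0,0,0;0,0.021,0,-0.05,0,0,0';python3 nudge.py '0,-0.03,0,-0.04,0,0,0;0,-0.05,0,-0.06,0,0,0;0,-0.05,0,-0.06,0,0,0;0,-0.05,0,-0.06,0,0,0'
python3 - <<'E'
from h import *
b=optics.camera("scene")
w=optics.camera("wrist");cv2.imwrite("pics/w10.png",np.vstack([w[:,:,::-1],b[100:280,:,::-1]]))
c=optics.get_calibration("wrist")
for p in((-80,22,53),(-80,-22,53)): print(proj("wrist",M(*p),c).round(1))
print(probe_bus.read_state()["wrist_force"])
E
```

```text
time: 11.95
eef_pos: [0.3888, 0.0006, 0.2025]
tool_rot: [-3.141, -0.005, 3.023]
wrist_force: [1.9, 0.8, 0.9]
opening: 0.002
gripper_force: 0.0
time: 12.35
eef_pos: [0.4401, -0.0054, 0.2629]
tool_rot: [-3.142, -0.0, 3.023]
wrist_force: [0.3, -0.0, -0.1]
opening: 0.001
gripper_force: 0.0
[301.1 108.8]
[256.9 108.8]
[-0.55251047 -0.07406166  0.17019168]
```

View pics/w10.png

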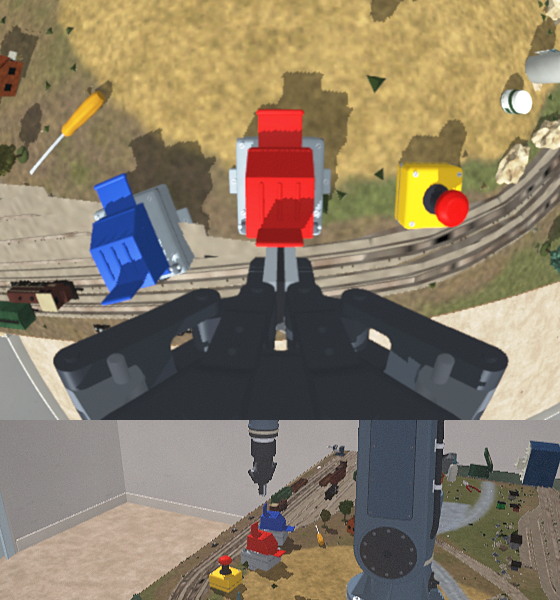

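The red guard is shut: its lip edge at (258..303, 110) matches the predicted shut position of (257..301, 109). The head is up, the loose things have not moved, and the robot is clear.

```bash
python3 -c "
from plant import arm, optics, probe_bus, workorder
print(workorder.job_done())"
```

```text
the job is handed in; nothing more can be done
None
```

The job is handed in: the stop head is pulled fully up, the main-line toggle is on the green dot, the red guard is shut over it again, and the blue-guarded yard isolator and the loose things were not touched.

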